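# Rock a stuck tube block out of the dry-block heater

### The arm

A 6-joint arm with a two-finger parallel gripper is mounted at the origin on a cart in front of the work surface, level with it; the furniture and walls round the work are solid. World frame = base frame: x ahead of the robot, y to its left, z up, the work surface at z = 0. Lengths are in m, angles in rad, forces in N, time in s.
With the tool pointing down it reaches from about 0.3 to 0.775 m from the base axis. Payload 14.6 kg.
Tool frame: the origin (TCP) lies midway between the tips of the shut fingers; the grasp point (between the pads) lies 19 mm behind it (grasp_offset is the distance from the TCP to the grasp point, in m); z points along the fingers, y is the line along which they close (so a half turn about z gives the same grasp; the last joint's range is limited). The gripper opens to 94 mm and grips with 3 to 60 N. Pads are 16 mm wide; open, the fingers measure 119 mm over their backs; the gripper's body (75 mm by 177 mm) begins 78 mm behind the grasp point.
Start: joints at [1.223, 0.3, 1.521, -0, 1.321, -0.067], TCP at [0.152, 0.528, 0.205] pointing down, gripper open.
Joint ranges: [-3.03, 3.03], [-0.79, 2.21], [0.23, 2.52], [-1.04, 4.18], [0, 3.07], [-2.55, 2.55]. Speed limits (rad/s): [2.22, 2.22, 2.57, 3.14, 3.14, 3.14].

### API

Orientations are given as [roll, pitch, yaw] about the fixed x, y, z axes, in that order (R = Rz(yaw) Ry(pitch) Rx(roll)).
In Python, from station import * gives the robot as it stands. The module is installed in compiled form; this text tells all that it offers.
- The arm moves only by the tool send_rows, never from a script. Its argument "rows" is a list of rows, each an object of numbers: "dx", "dy", "dz": the shift along the tool's x, y, z in mm; "roll": the turn about the tool's z in degrees; "jaw": the closure, from -1 (fully open) to 1 (shut). In form: [{"dx": .., "dy": .., "dz": .., "roll": .., "jaw": ..}, ...]. A call has 1 to 12 rows; each row shifts and turns the commanded pose from where the row before left it, along the tool's axes as they then stand; what a row does not reach is not made up. A row lasts 1/12 s, in which the tool goes at most 41.7 mm and 7.16 degrees, less where a joint would pass 70% of its speed; a pose out of reach is approached as far as the arm can. A call is refused whole if a number of a shift passes 41.7 or a number of a turn 7.16, either way. A call with a gripper value outside its range is refused whole. The fingers move at their own pace and stop on an object; "force" is the grip in N (left out, the last holds). Time passes only in rows, so rows that do not move let the fingers close. It gives the time, the measured TCP pose, the force, the opening and the grip force at its end, in the units of the state.
- get_obs(): the state, without advancing time (a new reading comes with each control period).
- camera(name): name is "scene" or "top" or "wrist"; returns a dict with "frame" (480x640x3 uint8, red, green, blue), "z_map" (480x640 float32, m along the optical axis (not along the pixel's ray), 0 where there is no reading), "camera_matrix" (3x3 intrinsics, pixels), "D" ([k1, k2, p1, p2, k3] as OpenCV has them; the pictures are not rectified), "rvec" (rotation vector, rad) and "tvec" (3), from world to camera coordinates, as OpenCV has them. Camera axes: x right, y down, z forward; pixel columns grow to the right and rows downward; lengths in m; the calibration is good to about 2 mm. A picture is of the moment at which its call begins.
- hand_in(): hands the job in; it is judged then, once.
The state is a dict: "time_s": time; "qpos": joint angles; "joint_vel": joint speeds; "tau": joint torques, N m; "ee_pos": TCP position; "eef_rot": TCP orientation; "force": force on the tool from outside, world axes, zero at the start; "moment": the same for the moment, N m; "grip_width": finger opening in m; "grip_force": force on a finger pad.
Only numpy, scipy, OpenCV 4.12 (cv2) and the standard library are available. Lean on these libraries where they do the work, as an engineer would, in place of code of your own. Each camera call takes 0.05 s, during which the arm holds its last target. There are 200 camera calls.

### The job

The aluminium tube block has stuck in its well on the white dry-block heater, its shoulders caught under the lips of two stiff orange jaws. Take it by the blue post and rock it from side to side, towards one jaw and then the other, so that it shoves both jaws back and comes free; then lift it out and finish while still holding it upright and still over the heater, its foot a few centimetres at most clear of the jaws. Do not put it down, and leave the other things on the bench alone.

Things in the scene. Friction and masses are not known exactly. Their poses are not given: they have to be found in the camera images.
- heater: White dry-block heater, fixed, 120 (x) x 150 (y) x 56 mm high; origin under its centre on the bench, z up; its panel with knob faces its -x. The well in its middle, 60 (x) x 56 (y) mm, has its floor 20 mm above the bench; ribs there keep the block's foot centred with 1 mm play. An orange jaw stands on its top at +y and at -y, top 81 mm above the bench.
- jaw_l (a joint): Orange jaw at the heater's +y side. m: 0 = fully in, grows as it slides outward (+y), 0.012 at most; takes about 6 N and stays where left. At 0 its upright face is 23.5 mm from the well's centre line; its lip, underside 75 mm above the bench, reaches in to 17.5 mm. Lip clear of the centred block's shoulder (22 mm) above about 0.006; 0.008 gives room to lift.
- jaw_r (a joint): The same jaw mirrored at the heater's -y side: reading in m, 0 = fully in, grows as it slides outward (heater -y) to 0.012.
- tube_block: Aluminium block, 0.3 kg, loose in the well, axes as the heater's. Origin: centre of its underside, 20 mm above the bench at start. Rocks towards +-y on its foot's edges (foot 16 mm wide in y). Shoulders 56 (x) x 44 (y) mm, tops 50 mm above origin. Pulled straight up it stops after 5 mm under the lips. Leaning 12 degrees pushes a jaw back about 8 mm; 15 degrees is the most.
- post (a point): Grip point of the blue square post on the block's top: post 16 x 16 mm, rising from 50 to 110 mm above the block's origin; this point is on its axis, 90 mm above the block's origin (110 mm above the bench at the start). Axes as the block's.
- stand_top (a point): Top of the tall dark pipette stand fixed at the left of the bench, 300 mm above it: an obstacle about 60 mm across; pass above it or keep clear.
- blue_lid_pot: Bystander: white pot with blue lid, 68x68x62 mm; origin at the centre of its underside. Leave alone.
- tube15: Bystander: 15 ml tube with orange cap lying down, 119 mm long; origin at the centre of its underside. Leave alone.
- dropper_bottle: Bystander: white dropper bottle, 44x44x108 mm; origin at the centre of its underside. Leave alone.
- green_rack: Bystander: green tube rack, 66x90x45 mm; origin at the centre of its underside. Leave alone.
- petri_dish: Bystander: round covered dish, 93 mm across, 15 mm high; origin at the centre of its underside. Leave alone.
- microtube: Bystander: small tube with blue lid lying down, 42 mm long; origin at the centre of its underside. Leave alone.

How it is judged:
On the way, in this order (a step that is already met when the one before it is completed fails the run):
1. The block, still in the well, is leaned over towards one jaw and has pushed that jaw back more than 3.5 mm (z of tube_block in the frame of heater below 0.035 m and ((value of joint jaw_l above 0.0035 m and y of post in the frame of heater above 0.006 m) or (value of joint jaw_r above 0.0035 m and y of post in the frame of heater below -0.006 m))), for 0.05 s.
2. It is then leaned over towards the other jaw, still in the well, so that both jaws are back more than 3.5 mm (z of tube_block in the frame of heater below 0.035 m and value of joint each of jaw_l, jaw_r above 0.0035 m and (y of post in the frame of heater above 0.006 m or y of post in the frame of heater below -0.006 m)), for 0.05 s.
At the end, for the whole second after the job is handed in: The gripper holds the tube block still and upright (within 0.2 rad) over the heater (within 50 mm of its centre), its underside 85 to 145 mm above the bench (4 to 64 mm above the jaws' tops), touching nothing of the heater (z of tube_block in the frame of heater between 0.085 and 0.145 m and horizontal distance between tube_block and heater below 0.05 m and angle between tube_block's own z axis and vertical below 0.2 rad and contact force between tube_block and the fingers above 1 N and contact force between tube_block and heater below 0.1 N and linear speed of tube_block below 0.03 m/s and angular speed of tube_block below 0.3 rad/s); the arm keeps its last pose, push and grip.
It fails at once if one of the bystanders is moved more than 30 mm (distance of any of blue_lid_pot, tube15, dropper_bottle, green_rack, petri_dish, microtube from where it was at the start of the episode above 0.03 m).
It also fails if it takes over 48 s, if anything falls off the work surface, if the arm or the gripper's body presses on something with over 40 N, if the wrist force passes 120 N, or if a joint passes its speed limit or range.

## Working session

There is one attempt and no reset: what is moved stays moved. The work goes in short steps, Python scripts to look and compute and a tool call to move; the robot and the scene stay as the last step left them, time stands still between calls to the robot, and variables do not carry over. Pictures are saved under pics/ and viewed, at most 10 in all, crops included, and the job is handed in when it is done.

Besides the shell and the picture viewer there is one more tool, called after ">>>" as name([rows], argument=value, ...), one row to a line, values as JSON. send_rows: Moves the arm, as the interface text tells. Its arguments: {"type":"object","properties":{"rows":{"type":"array"},"force":{"type":"number"}},"required":["rows"]}

```bash
mkdir -p pics; cat > h.py <<'E'
from station import *
import numpy as np, cv2
def shot(n,f):
    c=camera(n); np.savez(f'pics/{f}.npz',**c); cv2.imwrite(f'pics/{f}.png',c['frame'][:,:,::-1]); return c
def w(c,u,v):
    K=np.array(c['camera_matrix']);p=cv2.undistortPoints(np.array([[[u,v]]],float),K,np.array(c['D']))[0,0]
    z=np.median(c['z_map'][int(v)-1:int(v)+2,int(u)-1:int(u)+2]); R=cv2.Rodrigues(np.array(c['rvec']))[0]
    return R.T@(np.array([p[0]*z,p[1]*z,z])-np.array(c['tvec']).ravel())
E
python3 - <<'E'
from h import *
shot('top','t0');shot('scene','s0');print(get_obs())
E
```

```text
{'time_s': 0.1, 'qpos': array([ 1.22339625e+00,  3.00429428e-01,  1.52151811e+00,  2.67033032e-05,
        1.32070857e+00, -6.65915488e-02]), 'joint_vel': array([-8.56174455e-04, -2.19358462e-03, -2.23859373e-03,  1.92109170e-04,
       -7.98452375e-04,  5.21127123e-05]), 'tau': array([ 1.06860763e-03, -5.32635498e+01, -3.53295708e+01,  7.09553459e-02,
        2.33792252e-02,  2.13949733e-05]), 'ee_pos': array([0.15233338, 0.5282357 , 0.20493583]), 'eef_rot': array([-3.14053328e+00, -9.65727972e-05,  2.86077745e+00]), 'force': array([ 0.34711003,  0.18139523, -0.52679873]), 'moment': array([-0.01415926,  0.00196391,  0.02486958]), 'grip_force': 0.0, 'grip_width': 0.09387164098596601}
```

View pics/t0.png

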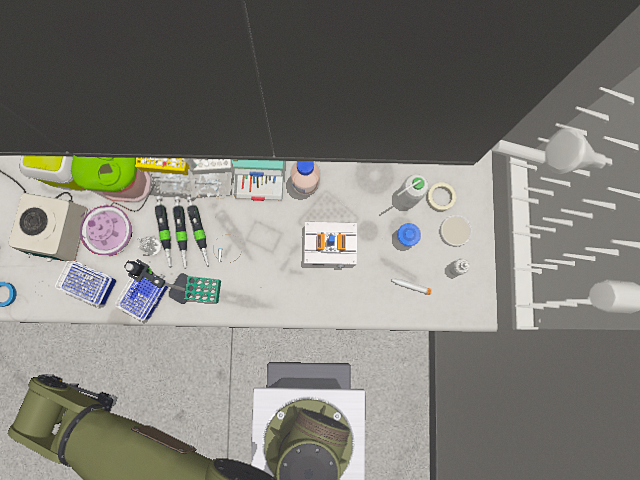

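View pics/s0.png

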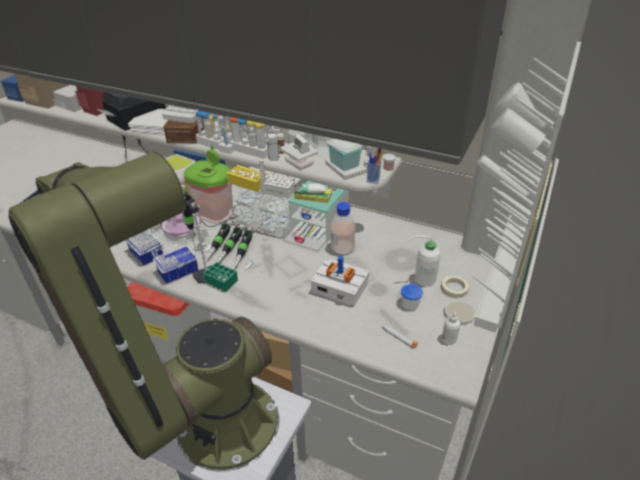

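Top view: the heater is near (330,244) with the post at (331,241) and the jaws left and right of it. The gripper is over the left of the bench. I'll zoom in on the heater and measure.

```bash
python3 - <<'E'
from h import *
c=dict(np.load('pics/t0.npz'))
f=c['frame'][:,:,::-1]
a=cv2.resize(f[210:280,290:370],None,fx=7,fy=7,interpolation=cv2.INTER_CUBIC)
cv2.imwrite('pics/crop.png',a)
for p in [(331,241),(330,235),(306,225),(354,225),(305,264),(354,264),(135,268),(150,272),(178,290),(408,235),(404,287),(306,175)]: print(p,w(c,*p).round(3))
# tall things along path
v,u=np.mgrid[150:330:2,0:480:2]; P=np.array([np.r_[w(c,x,y)] for x,y in zip(u.ravel(),v.ravel())])
m=(P[:,2]>.2)&(P[:,0]>.2); print(P[m].min(0) if m.any() else 0,P[m].max(0), m.sum()); print(P[m][::max(1,m.sum()//20)].round(2))
E
```

```text
(331, 241) [ 0.558 -0.053  0.124]
(330, 235) [ 0.584 -0.052  0.07 ]
(306, 225) [0.614 0.017 0.057]
(354, 225) [ 0.617 -0.121  0.056]
(305, 264) [0.506 0.017 0.016]
(354, 264) [ 0.506 -0.123  0.044]
(135, 268) [0.456 0.418 0.294]
(150, 272) [0.455 0.407 0.209]
(178, 290) [0.423 0.382 0.016]
(408, 235) [ 0.591 -0.276  0.062]
(404, 287) [ 0.446 -0.275 -0.001]
(306, 175) [0.737 0.019 0.143]
[ 0.41531756 -0.33705628  0.20001317] [0.75870272 0.65824797 0.57196057] 1840
[[ 0.67  0.64  0.51]
 [ 0.67  0.25  0.53]
 [ 0.67 -0.11  0.55]
 [ 0.67  0.49  0.5 ]
 [ 0.67  0.11  0.52]
 [ 0.67 -0.25  0.55]
 [ 0.67  0.34  0.5 ]
 [ 0.67 -0.04  0.52]
 [ 0.67  0.45  0.47]
 [ 0.67  0.06  0.5 ]
 [ 0.67 -0.31  0.53]
 [ 0.67  0.07  0.48]
 [ 0.67 -0.31  0.52]
 [ 0.67 -0.02  0.47]
 [ 0.74  0.52  0.2 ]
 [ 0.67 -0.29  0.48]
 [ 0.67 -0.33  0.48]
 [ 0.73  0.41  0.21]
 [ 0.71  0.56  0.2 ]
 [ 0.45  0.41  0.28]]
  return _methods._mean(a, axis=axis, dtype=dtype,
  ret = ret.dtype.type(ret / rcount)
```

View pics/crop.png

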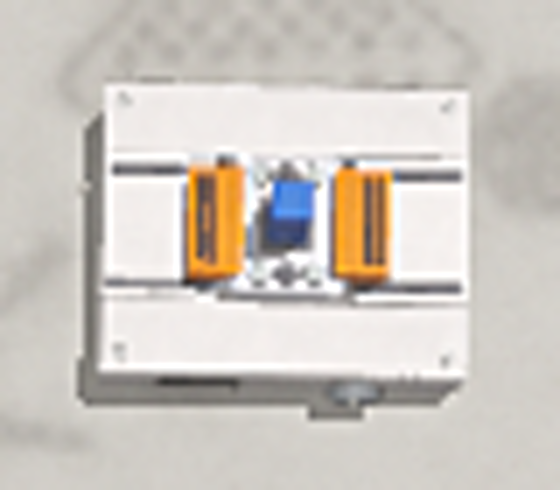

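```bash
python3 - <<'E'
from h import *
c=dict(np.load('pics/t0.npz'))
R=cv2.Rodrigues(c['rvec'])[0];C=-R.T@c['tvec'].ravel()
def pl(a,b,z):
    p=cv2.undistortPoints(np.array([[[290+(a-3)/7,210+(b-3)/7]]],float),c['camera_matrix'],c['D'])[0,0]
    d=R.T@np.r_[p,1]; return (C+d*(z-C[2])/d[2])[:2]
q=np.array([pl(*p,.056) for p in [(105,87),(468,92),(465,375),(100,373)]]);print(q.round(4),q.mean(0))
e=q[0]+q[3]-q[1]-q[2];print('y-dir yaw deg',np.degrees(np.arctan2(-e[0],e[1])))
e=q[0]+q[1]-q[2]-q[3];print('x-dir',np.degrees(np.arctan2(e[1],e[0])))
print('post top',pl(293,200,.13))
E
```

```text
[[ 0.623   0.0208]
 [ 0.6243 -0.1282]
 [ 0.5072 -0.1278]
 [ 0.505   0.0202]] [ 0.56485753 -0.05375888]
y-dir yaw deg 0.6847560058606073
x-dir 0.05857062468883409
post top [ 0.56522357 -0.05372128]
```

>>> send_rows([
  {"roll": 6.7,"jaw": -1},
  {"roll": 6.7,"jaw": -1},
  {"roll": 6.7,"jaw": -1},
  {"roll": 6.7,"jaw": -1},
  {"roll": 6.7,"jaw": -1},
  {"roll": 6.7,"jaw": -1},
  {"roll": 6.7,"jaw": -1},
  {"roll": 6.7,"jaw": -1},
  {"roll": 6.7,"jaw": -1},
  {"roll": 6.7,"jaw": -1},
  {"roll": 6.7,"jaw": -1},
])

```text
invalid input at $.rows[0]: expected keys dx, dy, dz, roll, jaw
```

>>> send_rows([
  {"dx": 0,"dy": 0,"dz": 0,"roll": 6.7,"jaw": -1},
  {"dx": 0,"dy": 0,"dz": 0,"roll": 6.7,"jaw": -1},
  {"dx": 0,"dy": 0,"dz": 0,"roll": 6.7,"jaw": -1},
  {"dx": 0,"dy": 0,"dz": 0,"roll": 6.7,"jaw": -1},
  {"dx": 0,"dy": 0,"dz": 0,"roll": 6.7,"jaw": -1},
  {"dx": 0,"dy": 0,"dz": 0,"roll": 6.7,"jaw": -1},
  {"dx": 0,"dy": 0,"dz": 0,"roll": 6.7,"jaw": -1},
  {"dx": 0,"dy": 0,"dz": 0,"roll": 6.7,"jaw": -1},
  {"dx": 0,"dy": 0,"dz": 0,"roll": 6.7,"jaw": -1},
  {"dx": 0,"dy": 0,"dz": 0,"roll": 6.7,"jaw": -1},
  {"dx": 0,"dy": 0,"dz": 0,"roll": 6.7,"jaw": -1},
])

```text
time_s: 1.02
ee_pos: [0.1524, 0.5283, 0.2051]
eef_rot: [-3.141, 0.001, 1.569]
force: [0.0, 0.3, 0.1]
grip_width: 0.0939
grip_force: 0.0
```

>>> send_rows([
  {"dx": -29,"dy": 20,"dz": 0,"roll": 0,"jaw": -1},
  {"dx": -29,"dy": 20,"dz": 0,"roll": 0,"jaw": -1},
  {"dx": -29,"dy": 20,"dz": 0,"roll": 0,"jaw": -1},
  {"dx": -29,"dy": 20,"dz": 0,"roll": 0,"jaw": -1},
  {"dx": -29,"dy": 20,"dz": 0,"roll": 0,"jaw": -1},
  {"dx": -29,"dy": 20,"dz": 0,"roll": 0,"jaw": -1},
  {"dx": -29,"dy": 20,"dz": 0,"roll": 0,"jaw": -1},
  {"dx": -29,"dy": 20,"dz": 0,"roll": 0,"jaw": -1},
  {"dx": -29,"dy": 20,"dz": 0,"roll": 0,"jaw": -1},
  {"dx": -29,"dy": 20,"dz": 0,"roll": 0,"jaw": -1},
  {"dx": -29,"dy": 20,"dz": 0,"roll": 0,"jaw": -1},
  {"dx": -29,"dy": 20,"dz": 0,"roll": 0,"jaw": -1},
])

```text
time_s: 2.02
ee_pos: [0.3943, 0.1797, 0.2054]
eef_rot: [-3.142, 0.0, 1.575]
force: [0.7, 1.0, -0.2]
grip_width: 0.0941
grip_force: 0.0
```

>>> send_rows([
  {"dx": -29,"dy": 21,"dz": 0,"roll": 0,"jaw": -1},
  {"dx": -29,"dy": 21,"dz": 0,"roll": 0,"jaw": -1},
  {"dx": -29,"dy": 21,"dz": 0,"roll": 0,"jaw": -1},
  {"dx": -29,"dy": 21,"dz": 0,"roll": 0,"jaw": -1},
  {"dx": -29,"dy": 21,"dz": 0,"roll": 0,"jaw": -1},
  {"dx": -29,"dy": 21,"dz": 0,"roll": 0,"jaw": -1},
  {"dx": -29,"dy": 21,"dz": 0,"roll": 0,"jaw": -1},
  {"dx": -29,"dy": 21,"dz": 0,"roll": 0,"jaw": -1},
  {"dx": 0,"dy": 0,"dz": 0,"roll": 0,"jaw": -1},
])

```text
time_s: 2.77
ee_pos: [0.5644, -0.0543, 0.2044]
eef_rot: [-3.141, 0.001, 1.571]
force: [-0.9, -0.2, -0.6]
grip_width: 0.0941
grip_force: 0.0
```

```bash
python3 - <<'E'
from h import *
o=get_obs();print(o['ee_pos'],o['eef_rot'],o['time_s'])
shot('wrist','w1')
E
```

```text
[ 0.5643653  -0.05434447  0.20435709] [-3.14067687e+00  5.57462350e-04  1.57095969e+00] 2.7667
```

View pics/w1.png

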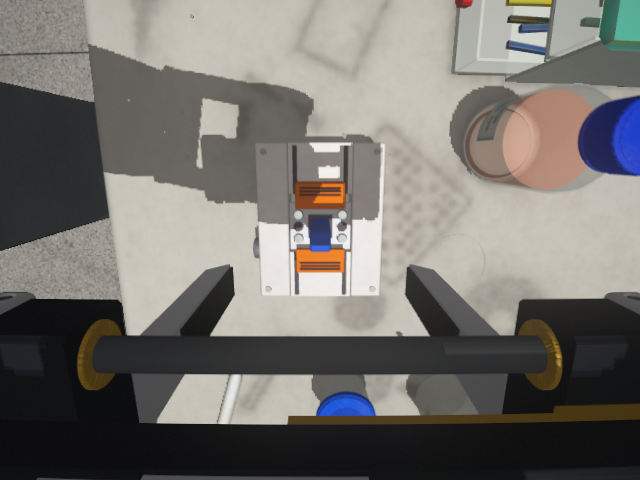

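The wrist view shows the heater below with the post at about (320,235), centred between the fingers along x. I'll check y from the depth map.

```bash
python3 - <<'E'
from h import *
c=dict(np.load('pics/w1.npz'));f=c['frame'].astype(int)
b=(f[...,2]>f[...,0]+60);b[:200]=0;b[275:]=0;b[:,:290]=0;b[:,350:]=0
v,u=np.nonzero(b);P=np.array([w(c,x,y) for x,y in zip(u,v)])
t=P[P[:,2]>.126];print(len(P),P[:,2].max(),t.min(0),t.max(0))
j=(f[...,0]>180)&(f[...,2]<80)&(f[...,1]<160);v,u=np.nonzero(j);P=np.array([w(c,x,y) for x,y in zip(u,v) if 280<x<360 and 160<y<290])
P=P[abs(P[:,2]-.081)<.003];y=P[:,1];print(y[y>-.054].min(),y[y>-.054].max(),y[y<-.054].min(),y[y<-.054].max(),P[:,0].min(),P[:,0].max())
E
```

```text
212 0.1304518768034174 [ 0.55712029 -0.05611202  0.12770499] [ 0.57227134 -0.04363212  0.13045188]
-0.0262398122946262 -0.01063348020996116 -0.09048302478133799 -0.06950619978948559 0.543684714828832 0.5864469252706977
```

>>> send_rows([
  {"dx": 2,"dy": 0,"dz": 30,"roll": 0,"jaw": -1},
  {"dx": 0,"dy": 0,"dz": 30,"roll": 0,"jaw": -1},
  {"dx": 0,"dy": 0,"dz": 30,"roll": 0,"jaw": -1},
  {"dx": 0,"dy": 0,"dz": 15,"roll": 0,"jaw": -1},
  {"dx": 0,"dy": 0,"dz": 6,"roll": 0,"jaw": -1},
  {"dx": 0,"dy": 0,"dz": 0,"roll": 0,"jaw": -1},
  {"dx": 0,"dy": 0,"dz": 0,"roll": 0,"jaw": -1},
])

```text
time_s: 3.4
ee_pos: [0.5628, -0.0476, 0.0954]
eef_rot: [3.141, 0.0, 1.575]
force: [0.5, 0.0, 0.4]
grip_width: 0.0939
grip_force: 0.0
```

>>> send_rows([
  {"dx": 0,"dy": 0,"dz": 0,"roll": 0,"jaw": 1},
  {"dx": 0,"dy": 0,"dz": 0,"roll": 0,"jaw": 1},
  {"dx": 0,"dy": 0,"dz": 0,"roll": 0,"jaw": 1},
  {"dx": 0,"dy": 0,"dz": 0,"roll": 0,"jaw": 1},
  {"dx": 0,"dy": 0,"dz": 0,"roll": 0,"jaw": 1},
  {"dx": 0,"dy": 0,"dz": 0,"roll": 0,"jaw": 1},
  {"dx": 0,"dy": 0,"dz": 0,"roll": 0,"jaw": 1},
  {"dx": 0,"dy": 0,"dz": 0,"roll": 0,"jaw": 1},
  {"dx": 0,"dy": 0,"dz": 0,"roll": 0,"jaw": 1},
  {"dx": 0,"dy": 0,"dz": 0,"roll": 0,"jaw": 1},
  {"dx": 0,"dy": 0,"dz": 0,"roll": 0,"jaw": 1},
  {"dx": 0,"dy": 0,"dz": 0,"roll": 0,"jaw": 1},
], force=25)

```text
time_s: 4.4
ee_pos: [0.5626, -0.048, 0.0945]
eef_rot: [3.141, 0.0, 1.575]
force: [1.7, 0.3, 0.5]
grip_width: 0.0173
grip_force: 0.5
```

>>> send_rows([
  {"dx": 0,"dy": 1,"dz": 0,"roll": 0,"jaw": 0.3},
  {"dx": 0,"dy": 0,"dz": 0,"roll": 0,"jaw": 0.3},
  {"dx": -4,"dy": 0,"dz": 0,"roll": 0,"jaw": 0.3},
  {"dx": 0,"dy": 0,"dz": 0,"roll": 0,"jaw": 0.3},
  {"dx": 0,"dy": 0,"dz": 0,"roll": 0,"jaw": 0.3},
])

```text
time_s: 4.82
ee_pos: [0.5635, -0.0523, 0.0944]
eef_rot: [-3.141, 0.0, 1.574]
force: [0.4, 0.1, -0.2]
grip_width: 0.033
grip_force: 0.0
```

>>> send_rows([
  {"dx": 0,"dy": 0,"dz": 0,"roll": 0,"jaw": 1},
  {"dx": 0,"dy": 0,"dz": 0,"roll": 0,"jaw": 1},
  {"dx": 0,"dy": 0,"dz": 0,"roll": 0,"jaw": 1},
  {"dx": 0,"dy": 0,"dz": 0,"roll": 0,"jaw": 1},
  {"dx": 0,"dy": 0,"dz": 0,"roll": 0,"jaw": 1},
  {"dx": 0,"dy": 0,"dz": 0,"roll": 0,"jaw": 1},
  {"dx": 0,"dy": 0,"dz": 0,"roll": 0,"jaw": 1},
  {"dx": 0,"dy": 0,"dz": 0,"roll": 0,"jaw": 1},
  {"dx": 0,"dy": 0,"dz": 0,"roll": 0,"jaw": 1},
  {"dx": 0,"dy": 0,"dz": 0,"roll": 0,"jaw": 1},
  {"dx": 0,"dy": 0,"dz": 0,"roll": 0,"jaw": 1},
  {"dx": 0,"dy": 0,"dz": 0,"roll": 0,"jaw": 1},
], force=25)

```text
time_s: 5.82
ee_pos: [0.5635, -0.0521, 0.0945]
eef_rot: [-3.142, -0.0, 1.574]
force: [0.8, -0.9, -2.1]
grip_width: 0.0158
grip_force: 25.0
```

>>> send_rows([
  {"dx": 2,"dy": 0,"dz": 0,"roll": 0,"jaw": 1},
  {"dx": 2,"dy": 0,"dz": 0,"roll": 0,"jaw": 1},
  {"dx": 2,"dy": 0,"dz": 0,"roll": 0,"jaw": 1},
  {"dx": 2,"dy": 0,"dz": 0,"roll": 0,"jaw": 1},
  {"dx": 2,"dy": 0,"dz": 0,"roll": 0,"jaw": 1},
  {"dx": 2,"dy": 0,"dz": 0,"roll": 0,"jaw": 1},
  {"dx": 2,"dy": 0,"dz": 0,"roll": 0,"jaw": 1},
  {"dx": 2,"dy": 0,"dz": 0,"roll": 0,"jaw": 1},
  {"dx": 2,"dy": 0,"dz": 0,"roll": 0,"jaw": 1},
  {"dx": 2,"dy": 0,"dz": 0,"roll": 0,"jaw": 1},
  {"dx": 0,"dy": 0,"dz": 0,"roll": 0,"jaw": 1},
])

```text
time_s: 6.73
ee_pos: [0.5637, -0.0326, 0.0949]
eef_rot: [3.141, 0.002, 1.575]
force: [-0.2, -6.6, 1.0]
grip_width: 0.0157
grip_force: 25.0
```

```bash
python3 - <<'E'
from h import *
a=shot('wrist','w2')['frame'][120:330,200:440,::-1]
s=shot('scene','s2')['frame'][220:320,280:400,::-1]
cv2.imwrite('pics/m2.png',np.hstack([cv2.resize(a,(400,400)),cv2.resize(s,(400,400))]))
E
```

```text
(no output)
```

View pics/m2.png

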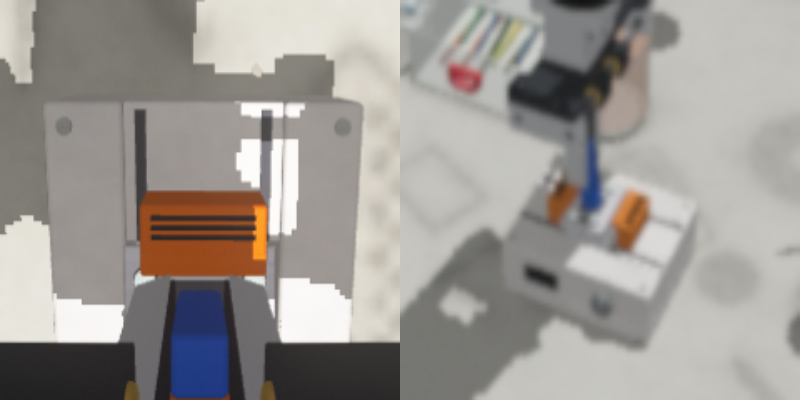

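The post leans towards jaw_l, which looks pushed back (jaw at (200,230) in the left panel). I'll measure the shift.

```bash
cat >> h.py <<'E'
def jaws(c,zt=.081):
    f=c['frame'].astype(int);j=(f[...,0]>1.8*f[...,2])&(f[...,0]>1.3*f[...,1])&(f[...,0]>70)
    v,u=np.nonzero(j);P=np.array([w(c,x,y) for x,y in zip(u,v) if 1<y<478 and 1<x<638]);P=P[(abs(P[:,2]-zt)<.003)&(abs(P[:,0]-.565)<.03)&(abs(P[:,1]+.052)<.06)]
    for s in (1,-1):
        y=P[s*(P[:,1]+.052)>.005,1]; print(s,len(y),np.percentile(y,[1,99]).round(4) if len(y) else '')
E
python3 - <<'E'
from h import *
for n in('w1','w2'): jaws(dict(np.load(f'pics/{n}.npz')))
E
```

```text
1 1202 [-0.0315 -0.0099]
-1 1039 [-0.0895 -0.0691]
1 2576 [-0.0261 -0.004 ]
-1 253 [-0.0715 -0.0684]
```

>>> send_rows([
  {"dx": 1.5,"dy": 0,"dz": 0,"roll": 0,"jaw": 1},
  {"dx": 1.5,"dy": 0,"dz": 0,"roll": 0,"jaw": 1},
  {"dx": 0,"dy": 0,"dz": 0,"roll": 0,"jaw": 1},
  {"dx": 0,"dy": 0,"dz": 0,"roll": 0,"jaw": 1},
])

```text
time_s: 7.17
ee_pos: [0.5637, -0.0297, 0.0949]
eef_rot: [3.141, 0.002, 1.574]
force: [0.1, -6.2, 0.7]
grip_width: 0.0156
grip_force: 25.0
```

```bash
python3 - <<'E'
from h import *
jaws(shot('wrist','w3'))
E
```

```text
1 2482 [-0.025  -0.0029]
-1 80 [-0.0694 -0.0687]
```

>>> send_rows([
  {"dx": 1,"dy": 0,"dz": 0,"roll": 0,"jaw": 1},
  {"dx": 1,"dy": 0,"dz": 0,"roll": 0,"jaw": 1},
  {"dx": 0,"dy": 0,"dz": 0,"roll": 0,"jaw": 1},
  {"dx": 0,"dy": 0,"dz": 0,"roll": 0,"jaw": 1},
])

```text
time_s: 7.55
ee_pos: [0.5637, -0.0278, 0.0949]
eef_rot: [3.141, 0.002, 1.574]
force: [-0.6, -7.3, 2.1]
grip_width: 0.0155
grip_force: 25.0
```

```bash
python3 - <<'E'
from h import *
jaws(shot('wrist','w4'))
E
```

```text
1 2378 [-0.0243 -0.0023]
-1 0
```

>>> send_rows([
  {"dx": -4,"dy": 0,"dz": 0,"roll": 0,"jaw": 1},
  {"dx": -4,"dy": 0,"dz": 0,"roll": 0,"jaw": 1},
  {"dx": -4,"dy": 0,"dz": 0,"roll": 0,"jaw": 1},
  {"dx": -4,"dy": 0,"dz": 0,"roll": 0,"jaw": 1},
  {"dx": -4,"dy": 0,"dz": 0,"roll": 0,"jaw": 1},
  {"dx": -3,"dy": 0,"dz": 0,"roll": 0,"jaw": 1},
  {"dx": 0,"dy": 0,"dz": 0,"roll": 0,"jaw": 1},
])

```text
time_s: 8.18
ee_pos: [0.5635, -0.0506, 0.0944]
eef_rot: [-3.142, 0.0, 1.574]
force: [0.8, 2.9, -0.2]
grip_width: 0.0158
grip_force: 25.0
```

>>> send_rows([
  {"dx": -2,"dy": 0,"dz": 0,"roll": 0,"jaw": 1},
  {"dx": -2,"dy": 0,"dz": 0,"roll": 0,"jaw": 1},
  {"dx": -2,"dy": 0,"dz": 0,"roll": 0,"jaw": 1},
  {"dx": -2,"dy": 0,"dz": 0,"roll": 0,"jaw": 1},
  {"dx": -2,"dy": 0,"dz": 0,"roll": 0,"jaw": 1},
  {"dx": -2,"dy": 0,"dz": 0,"roll": 0,"jaw": 1},
  {"dx": -2,"dy": 0,"dz": 0,"roll": 0,"jaw": 1},
  {"dx": -2,"dy": 0,"dz": 0,"roll": 0,"jaw": 1},
  {"dx": -2,"dy": 0,"dz": 0,"roll": 0,"jaw": 1},
  {"dx": -2,"dy": 0,"dz": 0,"roll": 0,"jaw": 1},
  {"dx": 0,"dy": 0,"dz": 0,"roll": 0,"jaw": 1},
  {"dx": 0,"dy": 0,"dz": 0,"roll": 0,"jaw": 1},
])

```text
time_s: 9.18
ee_pos: [0.5636, -0.0699, 0.0945]
eef_rot: [-3.141, -0.0, 1.575]
force: [0.5, 6.0, 0.6]
grip_width: 0.016
grip_force: 25.0
```

```bash
python3 - <<'E'
from h import *
jaws(shot('wrist','w5'));jaws(dict(np.load('pics/t0.npz')));jaws(shot('top','t5'))
E
```

```text
1 2866 [-0.0244 -0.0027]
-1 0 
1 85 [-0.0352 -0.0152]
-1 81 [-0.0943 -0.0745]
1 11 [-0.012  -0.0068]
-1 0
```

>>> send_rows([
  {"dx": -1,"dy": 0,"dz": 0,"roll": 0,"jaw": 1},
  {"dx": -1,"dy": 0,"dz": 0,"roll": 0,"jaw": 1},
  {"dx": 0,"dy": 0,"dz": 0,"roll": 0,"jaw": 1},
  {"dx": 0,"dy": 0,"dz": 0,"roll": 0,"jaw": 1},
])

```text
time_s: 9.62
ee_pos: [0.5636, -0.0717, 0.0945]
eef_rot: [-3.141, -0.001, 1.575]
force: [0.5, 7.1, 1.1]
grip_width: 0.0159
grip_force: 25.0
```

```bash
python3 - <<'E'
from h import *
jaws(dict(np.load('pics/s0.npz')));jaws(dict(np.load('pics/s2.npz')));c=shot('scene','s6');jaws(c)
a=shot('wrist','w6')['frame'][120:330,200:440,::-1]
s=c['frame'][220:320,280:400,::-1]
cv2.imwrite('pics/m6.png',np.hstack([cv2.resize(a,(400,400)),cv2.resize(s,(400,400))]))
E
```

```text
1 46 [-0.0312 -0.0143]
-1 52 [-0.0911 -0.0719]
1 28 [-0.0258 -0.0082]
-1 57 [-0.092  -0.0709]
1 45 [-0.024  -0.0075]
-1 57 [-0.0973 -0.0774]
```

View pics/m6.png

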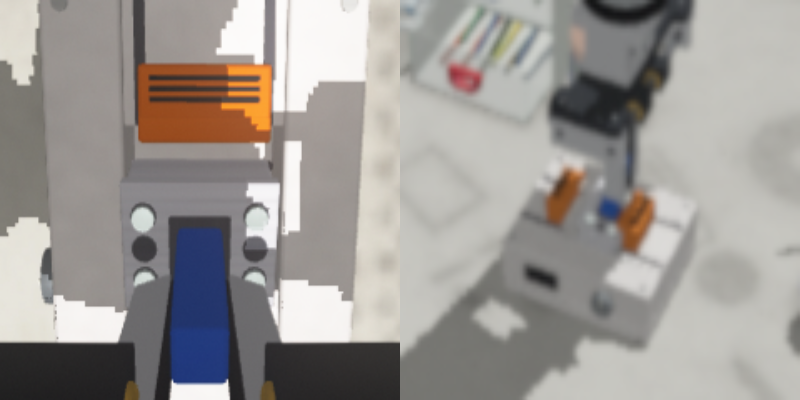

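Both jaws have moved back, and the block now leans clearly towards jaw_r. jaw_r is at about 6 mm, so I'll push a little further.

>>> send_rows([
  {"dx": -1,"dy": 0,"dz": 0,"roll": 0,"jaw": 1},
  {"dx": -1,"dy": 0,"dz": 0,"roll": 0,"jaw": 1},
  {"dx": -1,"dy": 0,"dz": 0,"roll": 0,"jaw": 1},
  {"dx": 0,"dy": 0,"dz": 0,"roll": 0,"jaw": 1},
  {"dx": 0,"dy": 0,"dz": 0,"roll": 0,"jaw": 1},
])

```text
time_s: 10.13
ee_pos: [0.5636, -0.0747, 0.0945]
eef_rot: [-3.141, -0.001, 1.575]
force: [-0.5, 7.3, -0.3]
grip_width: 0.0161
grip_force: 25.0
```

```bash
python3 - <<'E'
from h import *
jaws(shot('scene','s7'))
E
```

```text
1 49 [-0.0237 -0.0061]
-1 56 [-0.097  -0.0782]
```

>>> send_rows([
  {"dx": -1,"dy": 0,"dz": 0,"roll": 0,"jaw": 1},
  {"dx": 0,"dy": 0,"dz": 0,"roll": 0,"jaw": 1},
  {"dx": 4,"dy": 0,"dz": 0,"roll": 0,"jaw": 1},
  {"dx": 4,"dy": 0,"dz": 0,"roll": 0,"jaw": 1},
  {"dx": 4,"dy": 0,"dz": 0,"roll": 0,"jaw": 1},
  {"dx": 4,"dy": 0,"dz": 0,"roll": 0,"jaw": 1},
  {"dx": 4,"dy": 0,"dz": 0,"roll": 0,"jaw": 1},
  {"dx": 4,"dy": 0,"dz": 0,"roll": 0,"jaw": 1},
  {"dx": 0,"dy": 0,"dz": 0,"roll": 0,"jaw": 1},
])

```text
time_s: 10.93
ee_pos: [0.5636, -0.0514, 0.0944]
eef_rot: [3.142, 0.0, 1.575]
force: [-0.5, -2.0, -0.6]
grip_width: 0.0163
grip_force: 25.0
```

>>> send_rows([
  {"dx": 0,"dy": 0,"dz": 0,"roll": 0,"jaw": 0.5},
  {"dx": 0,"dy": 0,"dz": 0,"roll": 0,"jaw": 0.5},
  {"dx": 0,"dy": 0,"dz": 0,"roll": 0,"jaw": 0.5},
  {"dx": 0,"dy": 0,"dz": 0,"roll": 0,"jaw": 0.5},
  {"dx": 0,"dy": 0,"dz": 0,"roll": 0,"jaw": 0.5},
  {"dx": 0,"dy": 0,"dz": 0,"roll": 0,"jaw": 0.5},
])

```text
time_s: 11.43
ee_pos: [0.5636, -0.052, 0.0945]
eef_rot: [3.142, -0.0, 1.574]
force: [-0.2, 0.4, 0.2]
grip_width: 0.0233
grip_force: 0.0
```

```bash
python3 - <<'E'
from h import *
c=shot('scene','s8');jaws(c);o=get_obs();print(o['ee_pos'],o['grip_width'])
a=shot('wrist','w8')['frame'][120:330,200:440,::-1]
s=c['frame'][220:320,280:400,::-1]
cv2.imwrite('pics/m8.png',np.hstack([cv2.resize(a,(400,400)),cv2.resize(s,(400,400))]))
E
```

```text
1 45 [-0.0255 -0.0083]
-1 53 [-0.0985 -0.0786]
[ 0.56353894 -0.05205273  0.09442456] 0.02322917189322945
```

View pics/m8.png

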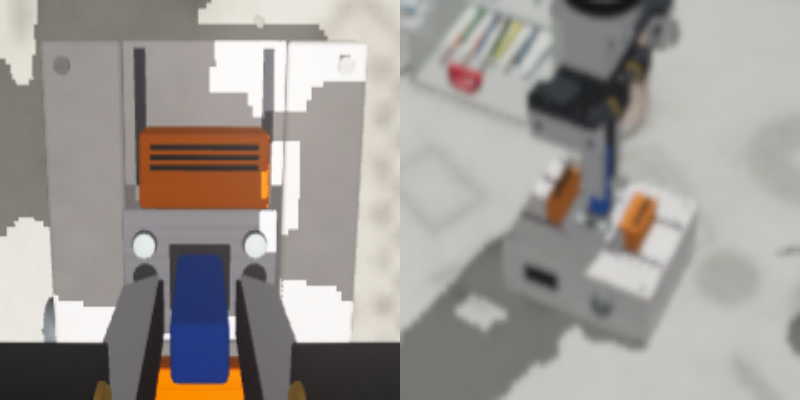

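The block stands upright and both lips look clear of its shoulders. I'll regrip and lift slowly.

>>> send_rows([
  {"dx": 0,"dy": 0,"dz": 0,"roll": 0,"jaw": 1},
  {"dx": 0,"dy": 0,"dz": 0,"roll": 0,"jaw": 1},
  {"dx": 0,"dy": 0,"dz": 0,"roll": 0,"jaw": 1},
  {"dx": 0,"dy": 0,"dz": 0,"roll": 0,"jaw": 1},
  {"dx": 0,"dy": 0,"dz": 0,"roll": 0,"jaw": 1},
  {"dx": 0,"dy": 0,"dz": 0,"roll": 0,"jaw": 1},
  {"dx": 0,"dy": 0,"dz": -2,"roll": 0,"jaw": 1},
  {"dx": 0,"dy": 0,"dz": -2,"roll": 0,"jaw": 1},
  {"dx": 0,"dy": 0,"dz": -2,"roll": 0,"jaw": 1},
  {"dx": 0,"dy": 0,"dz": -2,"roll": 0,"jaw": 1},
  {"dx": 0,"dy": 0,"dz": 0,"roll": 0,"jaw": 1},
], force=30)

```text
time_s: 12.45
ee_pos: [0.5637, -0.0521, 0.1029]
eef_rot: [3.141, 0.0, 1.575]
force: [-0.2, -1.4, -2.0]
grip_width: 0.0163
grip_force: 30.0
```

>>> send_rows([
  {"dx": 0,"dy": 0,"dz": -5,"roll": 0,"jaw": 1},
  {"dx": 0,"dy": 0,"dz": -5,"roll": 0,"jaw": 1},
  {"dx": 0,"dy": 0,"dz": -10,"roll": 0,"jaw": 1},
  {"dx": 0,"dy": 0,"dz": -10,"roll": 0,"jaw": 1},
  {"dx": 0,"dy": 0,"dz": -10,"roll": 0,"jaw": 1},
  {"dx": 0,"dy": 0,"dz": -10,"roll": 0,"jaw": 1},
  {"dx": 0,"dy": 0,"dz": -10,"roll": 0,"jaw": 1},
  {"dx": 0,"dy": 0,"dz": -10,"roll": 0,"jaw": 1},
  {"dx": 0,"dy": 0,"dz": -10,"roll": 0,"jaw": 1},
  {"dx": 0,"dy": 0,"dz": -5,"roll": 0,"jaw": 1},
  {"dx": 0,"dy": 0,"dz": 0,"roll": 0,"jaw": 1},
  {"dx": 0,"dy": 0,"dz": 0,"roll": 0,"jaw": 1},
])

```text
time_s: 13.45
ee_pos: [0.5635, -0.052, 0.1874]
eef_rot: [3.142, -0.0, 1.574]
force: [0.4, -0.9, -2.0]
grip_width: 0.0159
grip_force: 30.0
```

```bash
python3 - <<'E'
from h import *
c=shot('scene','s9');o=get_obs();print(o['ee_pos'],o['force'])
a=shot('wrist','w9')['frame'][120:330,200:440,::-1]
s=c['frame'][220:320,280:400,::-1]
cv2.imwrite('pics/m9.png',np.hstack([cv2.resize(a,(400,400)),cv2.resize(s,(400,400))]))
E
```

```text
[ 0.56337328 -0.05200211  0.1869892 ] [ 0.24243984  1.18064098 -2.86393967]
```

View pics/m9.png

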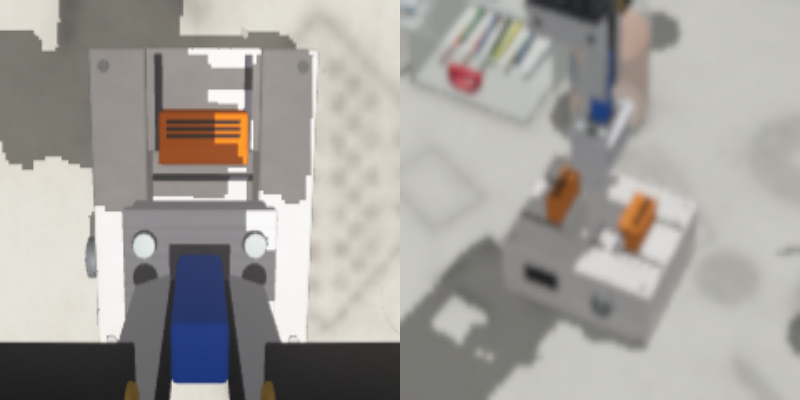

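The block is out, held upright above the jaws, with its underside about 113 mm above the bench.

```bash
python3 -c "
from station import *
print(hand_in())"
```

```text
the job is handed in; nothing more can be done
None
```

The job is handed in: I rocked the block against both jaws until they slid back, then lifted it out. It is held upright and still over the heater, its underside about 113 mm above the bench (about 32 mm above the jaws); the hand-in gave no verdict.

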